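# Centre punch held ready over a blank

### The job

Pull the red-sleeved centre punch straight up out of the wooden tool stand, carry it over the top of the plier rack (not round its ends), and stop with it upright, its point about one centimetre above the black centre mark of the brass blank on the steel block, ready for a hammer blow. Do not let the punch touch the blank or the block, do not hit the plier rack, and leave the blank and all the other things as they are. The job finishes while you still hold the punch motionless there in the air: do not set it down or let go.

Things in the scene. Friction and masses are not known exactly. Their poses are not given: they have to be found in the camera images.
- punch_center (a point): Half-way up the centre punch, on its axis; z runs along the punch, from point to head. The punch is a round steel rod, 150 mm long and 120 g or so, standing point down in one of the stand's three holes with its upper 100 mm showing; it may lean a few degrees. From the point: 16 mm cone, 13 mm diameter steel, then a red plastic sleeve 16 mm in diameter from 68 to 130 mm (from 7 mm below to 55 mm above this point), then a 13 mm steel head up to 150 mm. Grip the red sleeve.
- punch_tip (a point): The point of the same punch (a 4 mm flat at its lower end), 75 mm below punch_center along its axis. This is what must hover over the mark.
- punch: The same punch; its origin is the point.
- stand: Pale wooden tool stand, fixed, 190 (its x) x 62 (its y) x 65 mm high, origin at the centre of its underside. Three holes in a row along its x axis, 62 mm apart (x = -62, 0, +62 mm), 17 mm in diameter, 50 mm deep, with their floors 15 mm above the table. The punch and two other tools stand in them, in any order; fingers that close along the stand's y axis pass clear of the neighbours.
- file: Small file with a bulbous pale wooden handle, 22 mm thick, standing in the stand; 120 mm long, top 135 mm above the table, origin at its lower end. Leave it in place.
- scriber: Scriber with a blue plastic handle, 15 mm thick, standing in the stand; 110 mm long, top 125 mm above the table, origin at its lower end. Leave it in place.
- rack: Plier rack between stand and block, fixed: an upright wooden board on a foot with three pliers astride it. Origin at the centre of its underside on the table, 340 mm long along its x, 75 mm wide along its y at the foot (pliers within 29 mm of its middle), 120 mm high including the pliers. Its y axis points towards the stand. Pass over it with the whole punch above 120 mm; do not touch it.
- block: Steel bench block on a black rubber foot, fixed: foot 110 x 110 x 10 mm, steel 95 x 95 mm, top 30 mm above the table, origin at the centre of the underside.
- mark (a point): The target: the black centre mark (8 mm dot) on the upper face of the brass blank, a loose disc 44 mm in diameter and 4 mm thick that lies on the block, off its middle; the mark is 34 mm above the table.
- blank: The same brass blank, origin at the centre of its underside.
- hammer: Hammer, 250 mm long, lying on the table beyond the block from the rack. Leave alone.
- jar: Amber glass jar, 56 mm in diameter, 70 mm high, loose, towards the far edge of the table. Leave alone.
- tin: Aluminium tin, 70 mm in diameter, 45 mm high, loose, towards the far edge of the table. Leave alone.
- clamp: Wooden ring clamp, 105 x 30 x 30 mm, lying loose at the outer side of the stand. Leave alone.
Not all that is in view belongs to the job. What is shaped like the blank but green or white is not meant.

How it is judged (in metres and radians):
On the way, in this order (a step that is already met when the one before it is completed fails the run):
1. the punch is held by the fingers with its point clear above the tool stand (contact force between the fingers and punch above 1 N and height (world z) of punch_tip above 0.07 m), for 0.2 s.
2. the held punch has been carried to the block's side of the rack, its point higher than the rack (contact force between the fingers and punch above 1 N and height (world z) of punch_tip above 0.12 m and y of punch_tip in the frame of rack below 0 m), for 0.04 s.
At the end, for the whole second after the job is handed in: The fingers hold the punch still (under 20 mm/s) and upright (within 0.12 rad), its point 4 to 18 mm above the mark and within 6 mm of it sideways, touching neither blank nor block; the blank is within 5 mm of its start, file and scriber within 20 mm, hammer, jar, tin and clamp within 15 mm (contact force between the fingers and punch above 1 N and z of punch_tip in the frame of mark between 0.004 and 0.018 m and horizontal distance between punch_tip and mark below 0.006 m and angle between punch's own z axis and vertical below 0.12 rad and linear speed of punch below 0.02 m/s and contact force between punch and blank below 0.1 N and contact force between punch and block below 0.1 N and distance of blank from where it was at the start of the episode below 0.005 m and distance of each of file, scriber from where it was at the start of the episode below 0.02 m and distance of each of hammer, jar, tin, clamp from where it was at the start of the episode below 0.015 m); the arm keeps its last pose, push and grip.
It fails at once if the punch touches the blank or the block (contact force between punch and blank above 0.3 N or contact force between punch and block above 0.3 N).
It fails at once if the punch, the fingers or the arm hits the plier rack (over 1 N) (contact force between any of punch, the fingers, the arm and rack above 1 N).
It fails at once if the punch crosses the line of the rack with its point lower than the rack's top, or round its ends (y of punch_tip in the frame of rack between -0.02 and 0.02 m and (height (world z) of punch_tip below 0.115 m or x of punch_tip in the frame of rack below -0.17 m or x of punch_tip in the frame of rack above 0.17 m)).
It fails at once if the blank is shifted by more than 5 mm, or another loose thing is displaced (file, scriber over 20 mm; hammer, jar, tin, clamp over 15 mm) (distance of blank from where it was at the start of the episode above 0.005 m or distance of any of file, scriber from where it was at the start of the episode above 0.02 m or distance of any of hammer, jar, tin, clamp from where it was at the start of the episode above 0.015 m).
It also fails if it takes over 45 s, if anything falls off the work surface, if the arm or the gripper's body presses on something with over 40 N, if the wrist force passes 120 N, or if a joint passes its speed limit or range.

### The arm

A 6-joint arm with a two-finger parallel gripper is mounted at the origin on the work surface. World frame = base frame: x ahead of the robot, y to its left, z up, the work surface at z = 0. Lengths are in mm, angles in rad, forces in N, time in s.
With the tool pointing down it reaches from about 275 to 1000 mm from the base axis. Payload 8.4 kg.
Tool frame: the origin (TCP) lies midway between the tips of the shut fingers; the grasp point (between the pads) lies 19 mm behind it; z points along the fingers, y is the line along which they close (so a half turn about z gives the same grasp; the last joint's range is limited). The gripper opens to 85 mm and grips with 20 to 120 N. Pads are 22 mm wide; open, the fingers measure 114 mm over their backs; the gripper's body (76 mm by 85 mm) begins 54 mm behind the grasp point. The pads swing forward as they close: fully open they stand 13 mm farther back than shut.
Start: joints at [1.24, 0.353, 1.633, -0, 1.155, -0.002], TCP at [201.816, 591.522, 209.281] pointing down, gripper open.
Joint ranges: [-2.63, 2.63], [-0.92, 2.1], [0.06, 2.66], [-1.3, 4.44], [0, 2.69], [-3.02, 3.02]. Speed limits (rad/s): [2.22, 2.22, 2.79, 3.14, 3.14, 3.14].

### API

Orientations are given as [roll, pitch, yaw] about the fixed x, y, z axes, in that order (R = Rz(yaw) Ry(pitch) Rx(roll)).
In Python, from rig import r gives the robot as it stands.
- The arm moves only by the shell command python3 -m inch 'ROWS' [OPENING] [FORCE]. ROWS is JSON, a list that holds one entry, the list of rows, each a list of 6 numbers: the shift along the tool's x, y, z scaled (see below), then the turn, a rotation vector about the tool's x, y, z scaled (see below). In form: [[[tx, ty, tz, wx, wy, wz], ...]]. A call has 1 to 8 rows; each row is the pose to reach, as a shift and turn from the pose commanded when the call began, along the tool's axes at that moment, turning the shorter way round; what a row does not reach only later rows make up. The controller multiplies each number of a shift by 20 cm and each number of a turn by pi rad. A row lasts 1/12 s, in which the tool goes at most 41.7 mm and 7.16 degrees, less where a joint would pass 70% of its speed; a pose out of reach is approached as far as the arm can. A call with a number of a shift or a turn outside -1 to 1 is refused whole. A call with a gripper value outside its range is refused whole. OPENING is the gripper's target within -1 to 1 (fully open at 1, half-way at 0, shut at -1), set as the call begins (- or left out, the last holds). The fingers move at their own pace and stop on an object; FORCE is the grip in N (left out, the last holds). Time passes only in rows, so rows that repeat a pose let the fingers close. It gives the time, the measured TCP pose, the force, the opening and the grip force at its end, in the units of the state.
- r.sense(): the state, without advancing time (a new reading comes with each control period).
- r.grab_frame(name): name is "scene" or "side" or "wrist"; returns the picture (400x640x3 uint8, red, green, blue); there is no depth.
- r.camera_info(name): a dict with "K" (3x3 intrinsics, pixels), "rvec" (rotation vector, rad) and "tvec" (3), from world to camera coordinates, as OpenCV has them; the wrist camera has in their place "mount" (4x4, takes a point from camera to tool coordinates, whose origin is the TCP and whose axes are the flange's). Camera axes: x right, y down, z forward; pixel columns grow to the right and rows downward; lengths in mm; the calibration is good to about 2 mm. A picture is of the moment at which its call begins: read the wrist's pose just before it. camera_info takes no time and is no camera call.
- r.sign_off(): hands the job in; it is judged then, once.
The state is a dict: "clock": time; "qpos": joint angles; "qvel": joint speeds; "joint_efforts": joint torques, N m; "eef_pos": TCP position; "tcp_rot": TCP orientation; "contact_force": force on the tool from outside, world axes, zero at the start; "wrist_torque": the same for the moment, N m; "opening": opening from 0.0 (shut) to 1.0 (fully open); "grasp_force": force on a finger pad.
Only numpy, scipy, OpenCV 4.12 (cv2) and the standard library are available. Lean on these libraries where they do the work, as an engineer would, in place of code of your own. Each camera call takes 0.05 s, during which the arm holds its last target. There are 200 camera calls.

## Working session

There is one attempt and no reset: what is moved stays moved. The work goes in short steps, Python scripts to look and compute and a shell command to move; the robot and the scene stay as the last step left them, time stands still between calls to the robot, and variables do not carry over. Pictures are saved under pics/ and viewed, at most 12 in all, crops included, and the job is handed in when it is done.

```bash
mkdir -p pics; cat > h.py <<'E'
import numpy as np, cv2
from rig import r
from scipy.spatial.transform import Rotation as R
def snap(n,f):
    s=r.sense(); im=r.grab_frame(n); cv2.imwrite('pics/'+f,im[:,:,::-1]); return im,s
def cam(n,s=None):
    c=r.camera_info(n); K=np.array(c['K'])
    if 'mount' in c:
        T=np.eye(4);T[:3,:3]=R.from_euler('xyz',s['tcp_rot']).as_matrix();T[:3,3]=s['eef_pos']
        M=T@np.array(c['mount']); return K,M[:3,:3],M[:3,3]
    Rm=cv2.Rodrigues(np.array(c['rvec'],float))[0]; return K,Rm.T,-Rm.T@np.array(c['tvec'],float).ravel()
def ray(C,u,v):
    K,Rw,o=C; d=Rw@np.linalg.solve(K,[u,v,1.]); return o,d/np.linalg.norm(d)
def onz(C,u,v,z):
    o,d=ray(C,u,v); return o+d*(z-o[2])/d[2]
def proj(C,p):
    K,Rw,o=C; q=K@(Rw.T@(np.array(p,float)-o)); return q[:2]/q[2]
def tri(rays):
    A=0;b=0
    for o,d in rays:
        P=np.eye(3)-np.outer(d,d); A=A+P; b=b+P@o
    p=np.linalg.solve(A,b); return p,[np.linalg.norm(np.cross(p-o,d)) for o,d in rays]
E
python3 - <<'E'
from h import *
for n in ('scene','side','wrist'):
    im,s=snap(n,n+'0.png'); C=cam(n,s); print(n,C[2].round(),C[1][:,2].round(2),C[0][0,0])
a=[cv2.imread(f'pics/{n}0.png') for n in('scene','side')]
print(r.sense())
E
```

```text
scene [1238. -460. 1078.] [-0.49  0.38 -0.78] 462.3822687370582
side [218. 993. 802.] [ 0.31 -0.76 -0.57] 402.99401600055006
wrist [134. 615. 374.] [ 0.27 -0.09 -0.96] 312.1427240522915
{'clock': 0.15, 'qpos': array([ 1.23959588e+00,  3.53456594e-01,  1.63391389e+00, -1.39809620e-05,
        1.15523264e+00, -2.41801558e-03]), 'qvel': array([-0.00035029, -0.00146367, -0.00272828,  0.00074177,  0.00119571,
       -0.00019863]), 'joint_efforts': array([ 2.59772614e-04, -6.05638790e+01, -3.42338133e+01, -1.44220064e-05,
        6.15644632e-03, -1.22495396e-05]), 'eef_pos': array([201.70282602, 591.17121835, 208.77559014]), 'tcp_rot': array([-3.14058215e+00,  1.03419393e-05,  2.81281588e+00]), 'contact_force': array([-0.24418018,  0.97916928, -0.42667166]), 'wrist_torque': array([-0.01174571,  0.01364439,  0.05251969]), 'grasp_force': 0.0, 'opening': 0.9971023870804638}
```

View pics/scene0.png

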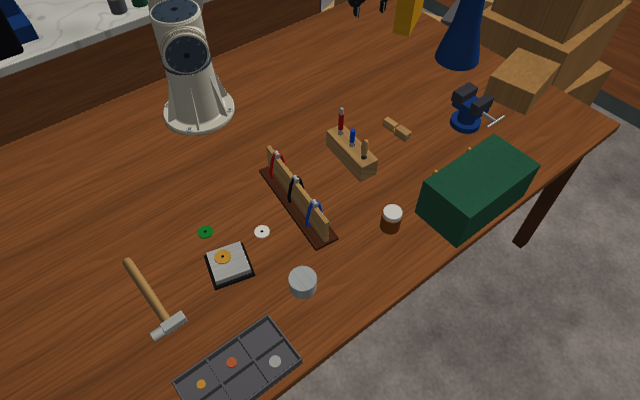

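View pics/side0.png

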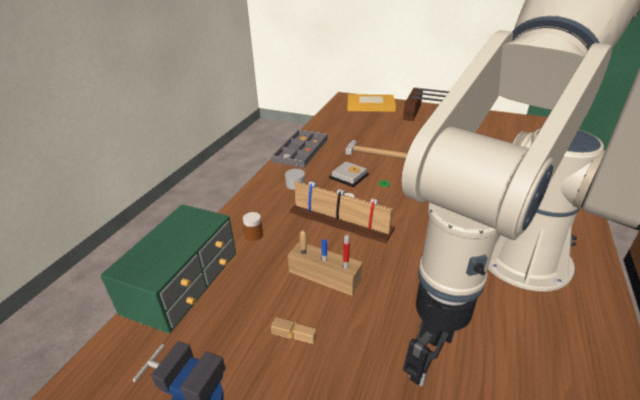

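View pics/wrist0.png

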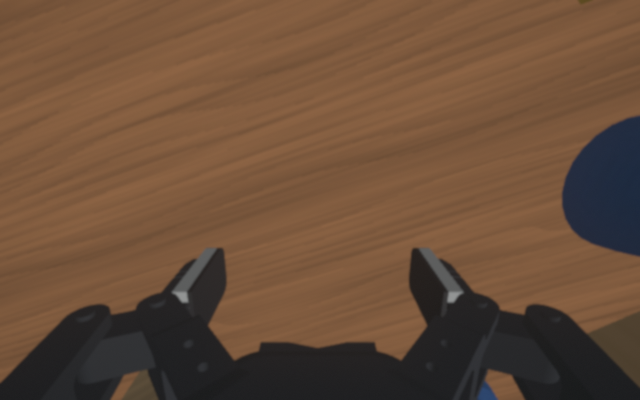

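The scene view shows the punch's red sleeve at (341,122), the rack around (297,195), and the brass blank on the block at (222,256). The side view has the punch at (346,250), the rack at (340,210) and the blank at (354,170). The wrist camera only sees bare table so far. Next I'll measure these.

```bash
cat > m1.py <<'E'
from h import *
def red(im,x0,x1,y0,y1):
    h=cv2.cvtColor(im,cv2.COLOR_RGB2HSV); m=((h[...,0]<6)|(h[...,0]>174))&(h[...,1]>150)&(h[...,2]>60)
    k=np.zeros(m.shape,np.uint8); k[y0:y1,x0:x1]=m[y0:y1,x0:x1]
    n,l,st,c=cv2.connectedComponentsWithStats(k); i=1+np.argmax(st[1:,4]); ys,xs=np.nonzero(l==i)
    t=ys.min();b=ys.max()
    return (xs[ys<=t+1].mean(),t),(xs[ys>=b-1].mean(),b+1),c[i],st[i]
if __name__=='__main__':
    I={n:cv2.imread(f'pics/{n}0.png')[:,:,::-1].copy() for n in('scene','side')}
    C={n:cam(n) for n in I}
    a=red(I['scene'],325,355,100,150); b=red(I['side'],335,360,225,280); print(a,b)
    for i,n in enumerate(('top','bot','cen')): print(n,tri([ray(C['scene'],*a[i]),ray(C['side'],*b[i])]))
    # brass blank
    for n,(x0,x1,y0,y1) in dict(scene=(205,250,243,280),side=(335,368,160,185)).items():
        h=cv2.cvtColor(I[n],cv2.COLOR_RGB2HSV)[y0:y1,x0:x1]; m=((h[...,0]>12)&(h[...,0]<30)&(h[...,1]>120)&(h[...,2]>110)).astype(np.uint8)
        cs=cv2.findContours(m,cv2.RETR_EXTERNAL,cv2.CHAIN_APPROX_NONE)[0]; c=max(cs,key=cv2.contourArea)
        e=cv2.fitEllipse(c); u=(e[0][0]+x0,e[0][1]+y0); print(n,u,e[1],onz(C[n],*u,34))
    # stand & rack by eye: scene
    for nm,(u,v),z in [('rack foot near-left',(260,170),0),('rack foot far end front',(316,248),0),('rack foot end right',(338,238),0),('stand FL',(328,149),0),('stand FR',(361,179),0),('stand topFR',(361,165),65),('stand topR',(377,157),65),('stand topFL',(327,137),65),('jar',(390,228),0),('tin',(303,290),0)]:
        print(nm,onz(C['scene'],u,v,z).round())
    for n in I:
        x=(320,95,70,95) if n=='scene' else (280,150,115,150)
        k=I[n][x[1]:x[1]+x[3],x[0]:x[0]+x[2]]; cv2.imwrite(f'pics/c_{n}.png',cv2.resize(k[:,:,::-1],None,fx=4 if n=='scene' else 3.3,fy=4 if n=='scene' else 3.3))
    A=cv2.imread('pics/c_scene.png');B=cv2.imread('pics/c_side.png');H=500
    f=lambda q:cv2.copyMakeBorder(q,0,H-q.shape[0],0,0,cv2.BORDER_CONSTANT)
    cv2.imwrite('pics/cc.png',np.hstack([f(A),f(B)]))
E
python3 m1.py
```

```text
((np.float64(340.3333333333333), np.int64(113)), (np.float64(340.22222222222223), np.int64(130)), array([340.68831169, 121.53246753]), array([338, 113,   6,  17,  77], dtype=int32)) ((np.float64(346.14285714285717), np.int64(243)), (np.float64(345.77777777777777), np.int64(262)), array([345.59813084, 252.10280374]), array([343, 243,   7,  19, 107], dtype=int32))
top (array([443.35684923, 271.49516916, 141.24033487]), [np.float64(2.205376789068025), np.float64(2.205376789067971)])
bot (array([445.35607592, 270.8195999 ,  74.62460599]), [np.float64(0.016540633939268908), np.float64(0.016540633939379972)])
cen (array([445.61510595, 271.28216244, 109.43619691]), [np.float64(0.7691493244489834), np.float64(0.7691493244488555)])
scene (222.27484321594238, 256.42923736572266) (13.321991920471191, 16.017120361328125) [ 590.32945657 -254.16700719   34.        ]
side (353.6380023956299, 169.334454536438) (5.051912307739258, 9.491133689880371) [ 586.75158974 -243.58243996   34.        ]
rack foot near-left [370.  10.   0.]
rack foot far end front [705. -30.   0.]
rack foot end right [717.  38.   0.]
stand FL [430. 236.   0.]
stand FR [593. 234.   0.]
stand topFR [591. 229.  65.]
stand topR [596. 289.  65.]
stand topFL [437. 225.  65.]
jar [781. 176.   0.]
tin [ 784. -136.    0.]
```

View pics/cc.png

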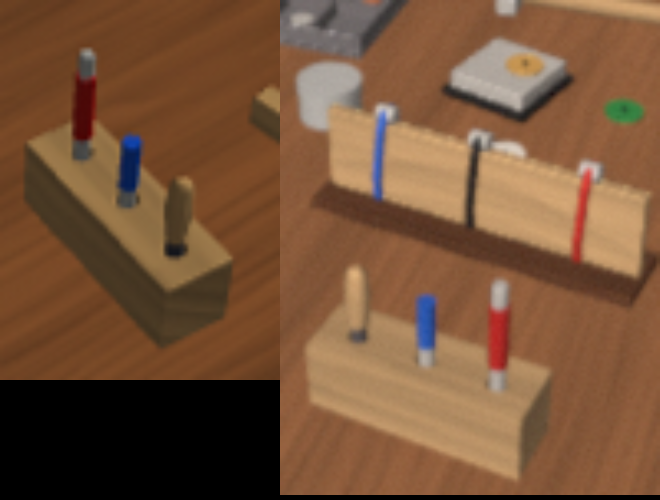

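The crop confirms the order: punch at the robot end of the stand, then the blue scriber, then the file. The punch is at about (445,271) and leans very little, and its sleeve height fits (83–145 mm). Now moving the hand over the stand.

```bash
python3 -m inch '[[[-0.2,-0.15,-0.1,0,0,-0.03],[-0.4,-0.3,-0.2,0,0,-0.06],[-0.6,-0.45,-0.25,0,0,-0.09],[-0.76,-0.585,-0.25,0,0,-0.105],[-0.76,-0.585,-0.25,0,0,-0.105],[-0.76,-0.585,-0.25,0,0,-0.105]]]' 1
```

```text
clock: 0.65
eef_pos: [310.3, 427.5, 260.1]
tcp_rot: [-3.14, 0.002, 3.14]
contact_force: [-0.4, 0.4, 0.2]
opening: 1.002
grasp_force: 0.0
```

```bash
python3 -m inch '[[[-0.15,-0.2,0,0,0,0],[-0.3,-0.4,0,0,0,0],[-0.42,-0.6,0,0,0,0],[-0.5,-0.75,0,0,0,0],[-0.525,-0.785,0,0,0,0],[-0.525,-0.785,0,0,0,0],[-0.525,-0.785,0,0,0,0]]]'
python3 - <<'E'
from h import *
im,s=snap('wrist','w1.png'); C=cam('wrist',s); print(s['eef_pos'],s['tcp_rot'],C[2])
print(proj(C,[445,271,165]),proj(C,[445,271,65]))
E
```

```text
clock: 1.23
eef_pos: [413.4, 274.1, 259.1]
tcp_rot: [3.141, -0.0, 3.14]
contact_force: [0.5, 0.1, 0.7]
opening: 1.001
grasp_force: 0.0
[413.43272444 274.14834958 259.13689303] [ 3.14145048e+00 -3.27470940e-04  3.13989214e+00] [341.68407183 274.51209758 424.13445861]
[312.94243232 223.89434993] [313.90268131 192.8254999 ]
```

View pics/w1.png

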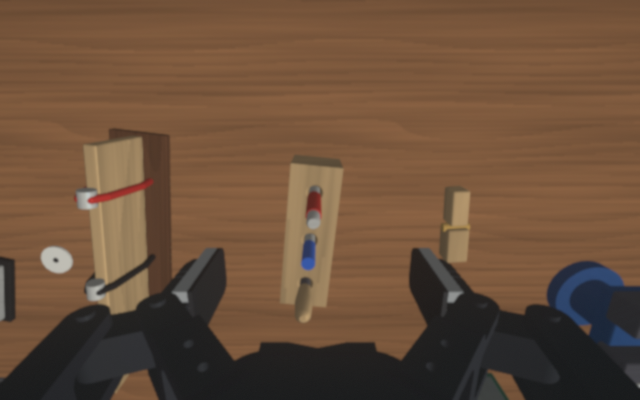

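The wrist view shows the punch from its head (313,224) to its base (316,188), and the stand's top corners at about (292,163), (342,167), (328,306) and (282,302). It is slightly turned. I'll measure the yaw, the axis and the lean.

```bash
python3 - <<'E'
from h import *
im=cv2.imread('pics/w1.png')[:,:,::-1].copy(); s=r.sense(); C=cam('wrist',s)
P=[onz(C,u,v,65) for u,v in[(292,163),(342,167),(328,306),(282,302)]]
print(np.round(P,1))
for a,b in((0,3),(1,2),(0,1)): d=P[b]-P[a]; print(np.degrees(np.arctan2(d[1],d[0])),np.linalg.norm(d))
h=cv2.cvtColor(im,cv2.COLOR_RGB2HSV)
def blob(m,x0,x1,y0,y1):
    k=np.zeros(m.shape,np.uint8);k[y0:y1,x0:x1]=m[y0:y1,x0:x1]; ys,xs=np.nonzero(k); return xs,ys
red=((h[...,0]<8)|(h[...,0]>172))&(h[...,1]>150)&(h[...,2]>50)
xs,ys=blob(red,290,335,170,240); print('red',xs.mean(),ys.mean(),xs.min(),xs.max(),ys.min(),ys.max())
f=np.polyfit(ys,xs,1); print('axis',np.polyval(f,[190,224]))
grey=(h[...,1]<60)&(h[...,2]>90); xs,ys=blob(grey,295,335,175,240)
up=ys>205; print('head',xs[up].mean(),ys[up].mean(),ys[up].min(),ys[up].max(),'base',xs[~up].mean() if (~up).any() else 0,ys[~up].min() if (~up).any() else 0)
# lines: ray of head centre with z=165 & base
for u,v,z in[(313.3,224,165),(316,190,65)]: print(onz(C,u,v,z))
Cs=cam('scene');Cd=cam('side')
print('expected sleeve top/bottom in scene/side for vertical at 445,271:',[proj(c,[445,271,z]).round(1) for c in(Cs,Cd) for z in(165,145,83,65)])
E
```

```text
[[408.4 246.5  65. ]
 [413.2 304.8  65. ]
 [602.5 290.3  65. ]
 [596.2 228.9  65. ]]
-5.363990850852706 188.5375062185637
-4.381365211828545 189.81923635854076
85.34714715721604 58.520093858440454
red 313.9795918367347 201.76530612244898 307 320 193 211
axis [313.52906671 314.83101789]
head 312.54618473895584 222.99598393574297 211 239 base 315.0952380952381 186
[444.69189959 272.19950336 165.        ]
[441.07212291 274.41538089  65.        ]
expected sleeve top/bottom in scene/side for vertical at 445,271: [array([341.6, 107.6]), array([341.3, 112.7]), array([340.3, 127.9]), array([340. , 132.2]), array([346.6, 235. ]), array([346.4, 241.3]), array([345.9, 259.7]), array([345.8, 264.8])]
```

Stand yaw is about −4.9°. The hole comes out at (443.3, 272.9), and the punch axis at z≈125 is about (444, 272.6) with a lean of about 1.5°. I'll align above it and check.

```bash
python3 -m inch '[[[-0.153,-0.0075,0,0,0,0.027],[-0.153,-0.0075,0.15,0,0,0.027],[-0.153,-0.0075,0.25,0,0,0.027],[-0.153,-0.0075,0.25,0,0,0.027],[-0.153,-0.0075,0.25,0,0,0.027],[-0.153,-0.0075,0.25,0,0,0.027]]]'
python3 - <<'E'
from h import *
im,s=snap('wrist','w2.png'); C=cam('wrist',s); print(s['eef_pos'],s['tcp_rot'])
print(proj(C,[444.7,272,165]),proj(C,[443,273,65]))
E
```

```text
clock: 1.78
eef_pos: [443.6, 274.4, 210.2]
tcp_rot: [3.141, 0.001, 3.059]
contact_force: [0.5, -0.6, 0.3]
opening: 0.998
grasp_force: 0.0
[443.63293329 274.44254131 210.23957101] [3.14103373e+00 5.64778177e-04 3.05916665e+00]
[312.99088904 209.75106723] [314.90354972 175.75280238]
```

View pics/w2.png

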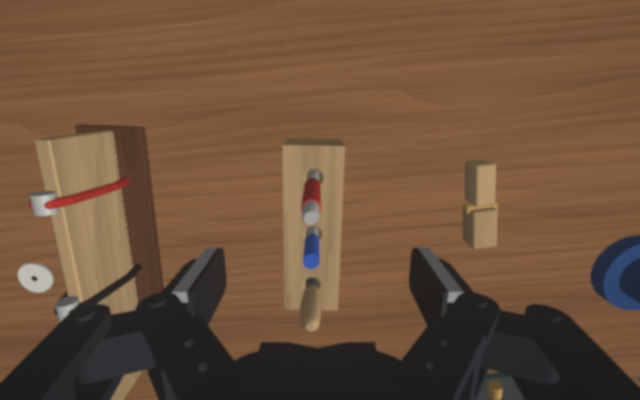

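The stand is now aligned with the gripper. The head is at (311,213), which means the axis at z≈125 is near (445.5, 271.7). I'll descend and grip.

```bash
python3 -m inch '[[[-0.0106,-0.0127,0.12,0,0,0],[-0.0106,-0.0127,0.25,0,0,0],[-0.0106,-0.0127,0.37,0,0,0],[-0.0106,-0.0127,0.46,0,0,0],[-0.0106,-0.0127,0.52,0,0,0],[-0.0106,-0.0127,0.52,0,0,0],[-0.0106,-0.0127,0.52,0,0,0]]]' && python3 -m inch '[[[0,0,0,0,0,0],[0,0,0,0,0,0],[0,0,0,0,0,0],[0,0,0,0,0,0],[0,0,0,0,0,0],[0,0,0,0,0,0],[0,0,0,0,0,0],[0,0,0,0,0,0]]]' -1 60
```

```text
clock: 2.42
eef_pos: [445.9, 271.2, 106.1]
tcp_rot: [3.141, 0.001, 3.058]
contact_force: [0.1, 0.9, 0.3]
opening: 0.996
grasp_force: 0.0
clock: 3.08
eef_pos: [445.8, 270.8, 105.6]
tcp_rot: [3.141, 0.001, 3.058]
contact_force: [0.1, -1.1, 4.5]
opening: 0.158
grasp_force: 58.5
```

```bash
python3 -m inch '[[[0,0,-0.05,0,0,0],[0,0,-0.12,0,0,0],[0,0,-0.2,0,0,0],[0,0,-0.3,0,0,0],[0,0,-0.3,0,0,0],[0,0,-0.3,0,0,0],[0,0,-0.3,0,0,0]]]' && python3 -m inch '[[[0,0,-0.1,0,0,0],[0,0,-0.25,0,0,0],[0,0,-0.4,0,0,0],[0,0,-0.45,0,0,0],[0,0,-0.45,0,0,0],[0,0,-0.45,0,0,0],[0,0,-0.45,0,0,0]]]'
python3 - <<'E'
from h import *
A=[]
for n,(u,v) in dict(scene=(340,100),side=(346,225)).items():
    im,s=snap(n,n+'2.png'); k=im[max(0,v-80):v+60,u-50:u+50]; A.append(cv2.resize(k[:,:,::-1],(400,560),interpolation=cv2.INTER_CUBIC))
cv2.imwrite('pics/c2.png',np.hstack(A))
E
```

```text
clock: 3.67
eef_pos: [445.1, 270.4, 164.8]
tcp_rot: [-3.141, -0.001, 3.058]
contact_force: [-0.7, -0.2, -1.5]
opening: 0.158
grasp_force: 58.6
clock: 4.25
eef_pos: [444.5, 270.0, 253.1]
tcp_rot: [-3.14, -0.003, 3.058]
contact_force: [-0.4, -0.0, -1.7]
opening: 0.16
grasp_force: 58.7
```

View pics/c2.png

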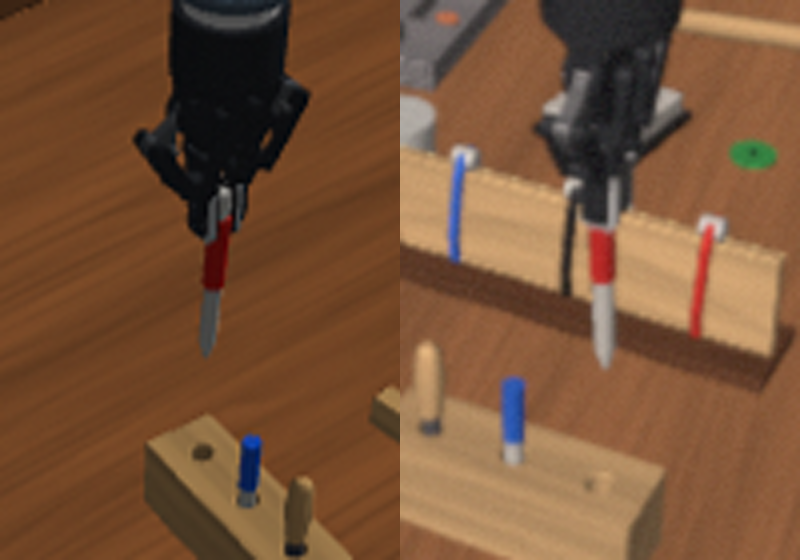

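The hole is empty and the neighbours are undisturbed. The punch hangs from the fingers, nearly upright, with its tip at about z = 162. The rack centre is about (542,27), so the straight path crosses at x≈512, well inside its ends. Carrying it over now.

```bash
python3 - <<'E'
from h import *
print(tri([ray(cam('scene'),341.5,108.75),ray(cam('side'),347.5,237)]))
E
python3 -m inch '[[[-0.04,-0.1,-0.03,0,0,0],[-0.1,-0.27,-0.05,0,0,0],[-0.16,-0.44,-0.05,0,0,0],[-0.22,-0.61,-0.05,0,0,0],[-0.27,-0.76,-0.05,0,0,0],[-0.297,-0.845,-0.05,0,0,0],[-0.297,-0.845,-0.05,0,0,0]]]' && python3 -m inch '[[[-0.04,-0.1,0,0,0,0],[-0.1,-0.27,0,0,0,0],[-0.16,-0.44,0,0,0,0],[-0.22,-0.61,0,0,0,0],[-0.27,-0.76,0,0,0,0],[-0.297,-0.845,0,0,0,0],[-0.297,-0.845,0,0,0,0]]]' && python3 -m inch '[[[-0.04,-0.1,0,0,0,0],[-0.1,-0.27,0,0,0,0],[-0.16,-0.44,0,0,0,0],[-0.22,-0.61,0,0,0,0],[-0.27,-0.76,0,0,0,0],[-0.297,-0.845,0,0,0,0],[-0.297,-0.845,0,0,0,0],[-0.297,-0.845,0,0,0,0]]]'
python3 - <<'E'
from h import *
for n in('wrist','scene','side'):
    im,s=snap(n,n+'3.png'); C=cam(n,s); print(n,s['eef_pos'],proj(C,[588,-250,34]),proj(C,[580,-250,170]))
E
```

```text
(array([443.16926307, 271.58939557, 159.36353208]), [np.float64(0.788344891224796), np.float64(0.7883448912246483)])
clock: 4.93
eef_pos: [490.6, 94.1, 264.0]
tcp_rot: [-3.14, -0.002, 3.055]
contact_force: [-0.0, 0.0, -1.0]
opening: 0.155
grasp_force: 58.9
clock: 5.52
eef_pos: [536.0, -78.6, 264.0]
tcp_rot: [-3.141, -0.001, 3.055]
contact_force: [-0.5, -0.1, -0.8]
opening: 0.155
grasp_force: 59.0
clock: 6.18
eef_pos: [580.5, -248.7, 264.2]
tcp_rot: [3.14, -0.002, 3.057]
contact_force: [0.5, 1.0, -1.6]
opening: 0.156
grasp_force: 59.1
wrist [ 580.47787213 -248.70311032  264.16074753] [315.75380058 167.48737338] [314.69584655 189.50159886]
scene [ 580.39719138 -247.97069109  264.44453234] [223.17858925 254.9920505 ] [212.92506087 222.98413799]
side [ 580.42224228 -247.7236995   264.75702047] [353.84242386 168.44334049] [357.20912348 135.52731185]
```

View pics/wrist3.png

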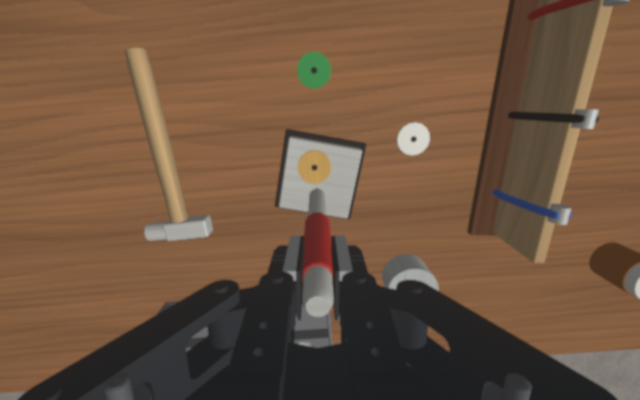

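The wrist view shows the mark at (314.5,167.5), roughly (588,−251). The point is visible at (316,190). I'll go down about 95 mm and measure the point against the mark from nearby.

```bash
python3 -m inch '[[[-0.02,-0.01,0.08,0,0,0],[-0.042,-0.017,0.2,0,0,0],[-0.042,-0.017,0.32,0,0,0],[-0.042,-0.017,0.42,0,0,0],[-0.042,-0.017,0.47,0,0,0],[-0.042,-0.017,0.47,0,0,0],[-0.042,-0.017,0.47,0,0,0],[-0.042,-0.017,0.47,0,0,0]]]'
python3 - <<'E'
from h import *
A=[]
for n,(u,v),k in(('wrist',(318,190),3),('scene',(222,245),6),('side',(354,160),6)):
    im,s=snap(n,n+'4.png'); C=cam(n,s); print(n,s['eef_pos'],proj(C,[588,-251,34]),proj(C,[588,-251,78]))
    w=44 if k==3 else 22
    # crop width 2w, height 4w... 
    c=im[v-2*w//1:v+2*w,u-w:u+w]; A.append(cv2.resize(c[:,:,::-1],(264,528),interpolation=cv2.INTER_CUBIC)); print(u-w,v-2*w,264/(2*w))
cv2.imwrite('pics/c4.png',np.hstack(A))
E
```

```text
clock: 7.0
eef_pos: [589.7, -253.5, 172.9]
tcp_rot: [-3.141, 0.002, 3.058]
contact_force: [0.4, 0.5, -1.6]
opening: 0.156
grasp_force: 59.1
wrist [ 589.70621276 -253.50681285  172.85713717] [318.89524294 175.62958761] [319.20010775 187.16099667]
274 102 3.0
scene [ 589.80083672 -253.66154994  173.06541925] [222.85156717 255.19266655] [220.24120443 246.11942943]
200 201 6.0
side [ 589.72483195 -253.78238218  172.96697739] [353.92412174 168.31417803] [354.29748886 157.94060014]
332 116 6.0
```

View pics/c4.png

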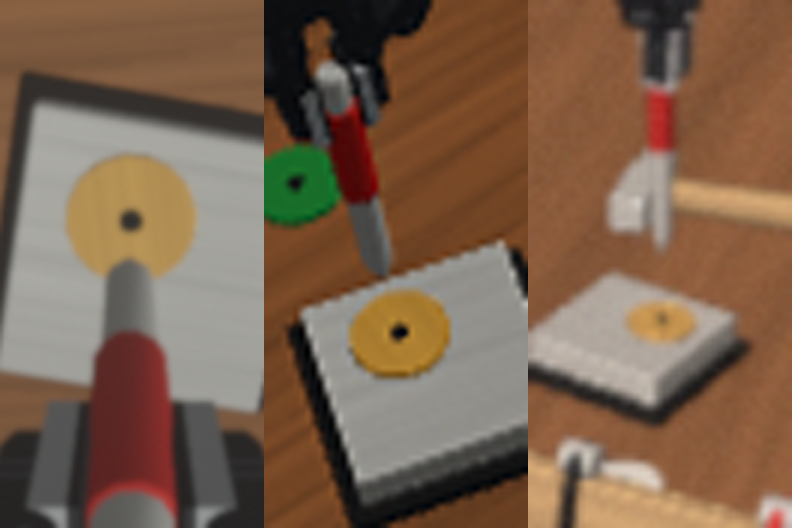

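In this crop the mark is at wrist (317.3,175.3), scene (222.7,256.3) and side (354.3,169.3). The point is at wrist (317,190), scene (220,246.3) and side (354.2,157.2).

```bash
python3 - <<'E'
from h import *
s=r.sense(); C={n:cam(n,s) for n in('wrist','scene','side')}
M=dict(wrist=(317.3,175.3),scene=(222.7,256.3),side=(354.3,169.3));T=dict(wrist=(317,190),scene=(220,246.3),side=(354.2,157.2))
for nm,D in(('mark',M),('tip',T)):
    print(nm,[x for x in tri([ray(C[n],*D[n]) for n in D])],'2cam',tri([ray(C[n],*D[n]) for n in('scene','side')]),'pred z plane',[onz(C[n],*D[n],34 if nm=='mark' else 82).round(1) for n in D])
# head-tip lean in wrist
print(s['eef_pos'])
E
```

```text
mark [array([ 587.70973153, -252.59719671,   29.25041517]), [np.float64(0.8466937399391541), np.float64(0.45485760486802906), np.float64(0.8397536846048792)]] 2cam (array([ 587.15734467, -252.25248281,   29.00678223]), [np.float64(0.40817598097329194), np.float64(0.408175980973361)]) pred z plane [array([ 587.4, -252.9,   34. ]), array([ 590.7, -253.1,   34. ]), array([ 584.5, -244.7,   34. ])]
tip [array([ 589.37625091, -252.80010255,   80.07784431]), [np.float64(0.6219502055924035), np.float64(0.5977511509740371), np.float64(0.387252066779606)]] 2cam (array([ 589.12342846, -252.30533957,   80.04509798]), [np.float64(0.2850099485983315), np.float64(0.2850099485984068)]) pred z plane [array([ 589.1, -253.3,   82. ]), array([ 590.7, -252.6,   82. ]), array([ 588. , -249.3,   82. ])]
[ 589.58024907 -253.81221612  172.77235542]
```

The measurements agree to about 1 mm: the point sits 1.7 mm too far in x and about 48–50 mm above the mark. I'll correct that and descend 30 mm, then check.

```bash
python3 -m inch '[[[0.0085,0,0.04,0,0,0],[0.0085,0,0.08,0,0,0],[0.0085,0,0.12,0,0,0],[0.0085,0,0.15,0,0,0],[0.0085,0,0.15,0,0,0],[0.0085,0,0.15,0,0,0],[0.0085,0,0.15,0,0,0]]]'
python3 - <<'E'
from h import *
A=[]
for n,(u,v),k in(('wrist',(318,190),3),('scene',(222,245),6),('side',(354,160),6)):
    im,s=snap(n,n+'5.png'); print(n,s['eef_pos'])
    w=44 if k==3 else 22
    c=im[v-2*w//1:v+2*w,u-w:u+w]; A.append(cv2.resize(c[:,:,::-1],(264,528),interpolation=cv2.INTER_CUBIC))
cv2.imwrite('pics/c5.png',np.hstack(A))
E
```

```text
clock: 7.73
eef_pos: [587.2, -253.5, 141.3]
tcp_rot: [3.142, -0.0, 3.058]
contact_force: [0.0, -0.2, -0.7]
opening: 0.158
grasp_force: 59.1
wrist [ 587.22803973 -253.50442322  141.25356076]
scene [ 587.38308141 -253.5543564   141.50249587]
side [ 587.41988056 -253.56309579  141.62646523]
```

View pics/c5.png

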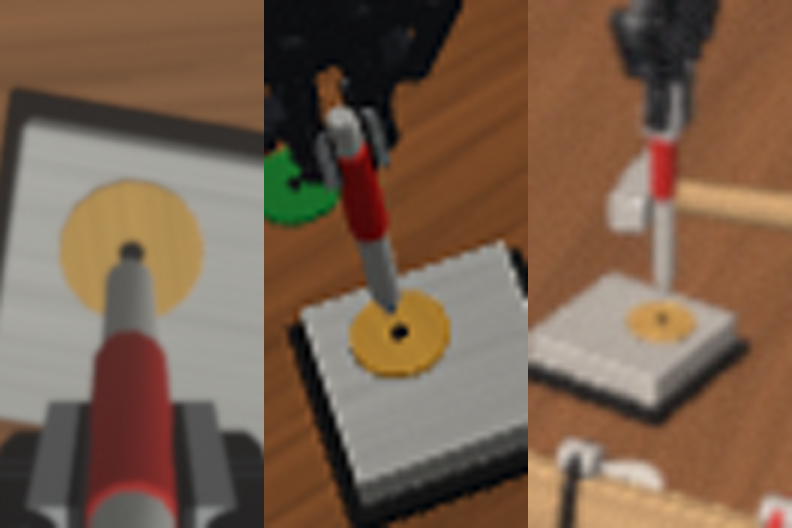

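```bash
python3 - <<'E'
from h import *
s=r.sense(); print(s['eef_pos']); C={n:cam(n,s) for n in('wrist','scene','side')}
f=lambda k,x,y:{'wrist':(274+x/3,102+y/3),'scene':(200+(x-264)/6,201+y/6),'side':(332+(x-528)/6,116+y/6)}[k]
M=dict(wrist=(131,250),scene=(400,332),side=(662,320));T=dict(wrist=(129,266),scene=(391,308),side=(663,290))
p=[tri([ray(C[n],*f(n,*D[n])) for n in D]) for D in(M,T)]
print(p, p[1][0]-p[0][0])
p=[tri([ray(C[n],*f(n,*D[n])) for n in('scene','side')]) for D in(M,T)]; print(p[1][0]-p[0][0])
print(onz(C['wrist'],*f('wrist',*M['wrist']),34),onz(C['wrist'],*f('wrist',*T['wrist']),51))
E
```

```text
[ 587.4245017  -253.5648087   141.69217749]
[(array([ 587.63063891, -252.45160454,   29.17000127]), [np.float64(0.8395389619678728), np.float64(0.22257603812247254), np.float64(0.9203120141502703)]), (array([ 587.46114134, -253.17904909,   49.92055909]), [np.float64(0.2478289978597122), np.float64(0.24708913368258514), np.float64(0.4614045252330664)])] [-0.16949757 -0.72744454 20.75055782]
[ 0.25300748 -0.8984651  20.98030634]
[ 587.22913473 -252.43650328   34.        ] [ 587.39768857 -253.06383398   51.        ]
```

The point is within 1 mm of the mark sideways and about 16–20 mm above it. A final 7 mm down, then hold.

```bash
python3 -m inch '[[[0,0.0035,0.01,0,0,0],[0,0.0035,0.02,0,0,0],[0,0.0035,0.03,0,0,0],[0,0.0035,0.035,0,0,0],[0,0.0035,0.035,0,0,0],[0,0.0035,0.035,0,0,0],[0,0.0035,0.035,0,0,0],[0,0.0035,0.035,0,0,0]]]' && python3 -m inch '[[[0,0,0,0,0,0],[0,0,0,0,0,0],[0,0,0,0,0,0],[0,0,0,0,0,0],[0,0,0,0,0,0],[0,0,0,0,0,0]]]'
python3 - <<'E'
from h import *
A=[]
for n,(u,v),k in(('wrist',(318,190),3),('scene',(222,245),6),('side',(354,160),6)):
    im,s=snap(n,n+'6.png'); print(n,s['eef_pos'])
    w=44 if k==3 else 22
    c=im[v-2*w//1:v+2*w,u-w:u+w]; A.append(cv2.resize(c[:,:,::-1],(264,528),interpolation=cv2.INTER_CUBIC))
cv2.imwrite('pics/c6.png',np.hstack(A))
E
```

```text
clock: 8.55
eef_pos: [587.2, -252.8, 134.4]
tcp_rot: [-3.142, 0.0, 3.058]
contact_force: [0.4, 0.1, -1.0]
opening: 0.16
grasp_force: 59.1
clock: 9.05
eef_pos: [587.2, -252.7, 134.3]
tcp_rot: [-3.142, 0.0, 3.058]
contact_force: [0.2, -0.1, -2.1]
opening: 0.163
grasp_force: 59.1
wrist [ 587.17350449 -252.74755118  134.31226292]
scene [ 587.1659188  -252.70431265  134.27634084]
side [ 587.17739761 -252.74020526  134.28008034]
```

View pics/c6.png

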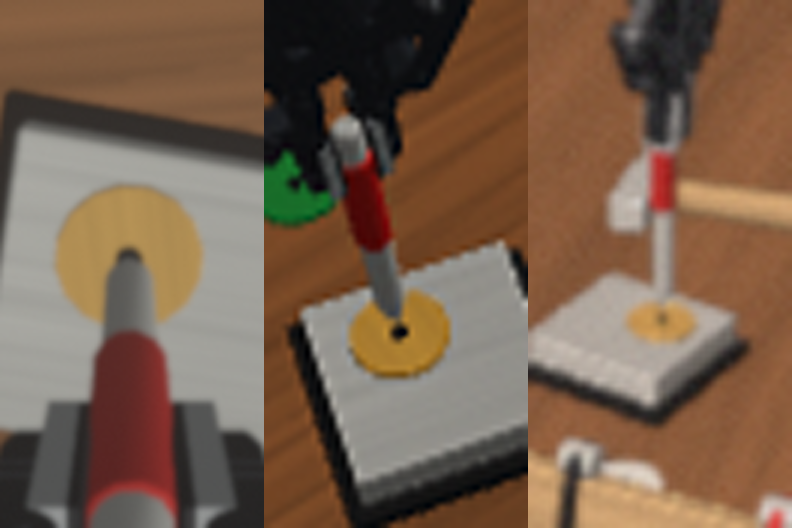

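All three views show the upright point centred over the mark, about 11 mm above it and still. I'm handing it in.

```bash
python3 -c "
from rig import r
print(r.sign_off())"
```

```text
the job is handed in; nothing more can be done
None
```

I handed the job in with the punch held still and upright, its point about 11 mm above the brass blank's mark and within about 1 mm sideways by the last measurement; `sign_off()` returned no verdict.

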